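# Find the empty bay of the pack dock and open its flap

### The job

One of the dock's four flaps covers an empty bay and rocks; the other three sit firm on a pack. With your fingertips, gently press the yellow near ends of the flaps until you find the one that rocks, tip it, then push its raised far end up and toward you until the flap stands upright, and leave it so. Only press and push, without gripping: leave the other flaps shut and the small parts lying round the dock where they are.

Things in the scene. Friction and masses are not known exactly. Their poses are not given: they have to be found in the camera images.
- dock: blue box fixed to the bench, 130 mm deep (x), 305 wide (y), 60 high, with four identical white flaps flush in its flat top, a to d at y = +111, +37, -37, -111 mm. Origin: centre of its underside; x points to its back, away from the robot, y left, z up. Solid rails 18 mm wide run before and behind the flaps. Three bays, drawn anew each time, hold a pack right under the flap; one is empty, 54 mm deep
- flap_a (a joint): tilt of the leftmost (+y) flap, rad: 0 flush, 1.5 (stop) upright. Plate 90x62x4 mm with a yellow ribbed strip at its near end; its axle, along y, lies 40 mm from the near end and 50 mm from the far end. The near end can only go down, the far end only up (28 mm at 0.6). Slippery but stiff: stays where left. Over the empty bay about 2 N on the strip tips it; over a pack it gives under 2 mm
- flap_b (a joint): tilt of the second from the left flap, rad: 0 flush, 1.5 (stop) upright. Plate 90x62x4 mm with a yellow ribbed strip at its near end; its axle, along y, lies 40 mm from the near end and 50 mm from the far end. The near end can only go down, the far end only up (28 mm at 0.6). Slippery but stiff: stays where left. Over the empty bay about 2 N on the strip tips it; over a pack it gives under 2 mm
- flap_c (a joint): tilt of the third from the left flap, rad: 0 flush, 1.5 (stop) upright. Plate 90x62x4 mm with a yellow ribbed strip at its near end; its axle, along y, lies 40 mm from the near end and 50 mm from the far end. The near end can only go down, the far end only up (28 mm at 0.6). Slippery but stiff: stays where left. Over the empty bay about 2 N on the strip tips it; over a pack it gives under 2 mm
- flap_d (a joint): tilt of the rightmost (-y) flap, rad: 0 flush, 1.5 (stop) upright. Plate 90x62x4 mm with a yellow ribbed strip at its near end; its axle, along y, lies 40 mm from the near end and 50 mm from the far end. The near end can only go down, the far end only up (28 mm at 0.6). Slippery but stiff: stays where left. Over the empty bay about 2 N on the strip tips it; over a pack it gives under 2 mm
- press_a (a point): point fixed on the dock, 60 mm above the bench: the middle of flap a's yellow strip on its top while shut, 15 mm from the flap's near end, 25 mm nearer than its axle and 75 mm nearer than its far end
- press_b (a point): point fixed on the dock, 60 mm above the bench: the middle of flap b's yellow strip on its top while shut, 15 mm from the flap's near end, 25 mm nearer than its axle and 75 mm nearer than its far end
- press_c (a point): point fixed on the dock, 60 mm above the bench: the middle of flap c's yellow strip on its top while shut, 15 mm from the flap's near end, 25 mm nearer than its axle and 75 mm nearer than its far end
- press_d (a point): point fixed on the dock, 60 mm above the bench: the middle of flap d's yellow strip on its top while shut, 15 mm from the flap's near end, 25 mm nearer than its axle and 75 mm nearer than its far end
- nine_volt_cell: loose yellow and black 9 V cell, 52x27x18 mm, lying right of the dock; origin: centre of its underside; leave it alone
- capacitor: loose dark blue round capacitor, 42x22x22 mm, lying left of the dock; origin: centre of its underside; leave it alone
- relay: loose blue relay, 13x29x20 mm, behind the dock; origin: centre of its underside; leave it alone

How it is judged (in metres and radians):
On the way, in this order (a step that is already met when the one before it is completed fails the run):
1. a flap is rocked: pressed at its near end so that it tilts by 0.25 to 1.1 rad, the others staying shut (((value of joint flap_a between 0.25 and 1.1 rad and value of joint each of flap_b, flap_c, flap_d below 0.1 rad) or (value of joint flap_b between 0.25 and 1.1 rad and value of joint each of flap_a, flap_c, flap_d below 0.1 rad) or (value of joint flap_c between 0.25 and 1.1 rad and value of joint each of flap_a, flap_b, flap_d below 0.1 rad) or (value of joint flap_d between 0.25 and 1.1 rad and value of joint each of flap_a, flap_b, flap_c below 0.1 rad))), for 0.1 s.
2. the same flap is pushed up past 1.2 rad (((value of joint flap_a above 1.2 rad and value of joint each of flap_b, flap_c, flap_d below 0.1 rad) or (value of joint flap_b above 1.2 rad and value of joint each of flap_a, flap_c, flap_d below 0.1 rad) or (value of joint flap_c above 1.2 rad and value of joint each of flap_a, flap_b, flap_d below 0.1 rad) or (value of joint flap_d above 1.2 rad and value of joint each of flap_a, flap_b, flap_c below 0.1 rad))), for 0.2 s.
At the end, for the whole second after the job is handed in: the flap of the empty bay stands upright (joint over 1.2 rad) and is at rest, the other three are shut (under 0.1 rad), and the cell, capacitor and relay lie within 20 mm of where they were (((value of joint flap_a above 1.2 rad and value of joint each of flap_b, flap_c, flap_d below 0.1 rad) or (value of joint flap_b above 1.2 rad and value of joint each of flap_a, flap_c, flap_d below 0.1 rad) or (value of joint flap_c above 1.2 rad and value of joint each of flap_a, flap_b, flap_d below 0.1 rad) or (value of joint flap_d above 1.2 rad and value of joint each of flap_a, flap_b, flap_c below 0.1 rad)) and distance of each of nine_volt_cell, capacitor, relay from where it was at the start of the episode below 0.02 m and velocity of joint each of flap_a, flap_b, flap_c, flap_d below 0.1 rad/s); the robot touches nothing.
It fails at once if the dock or a flap is pressed, or gripped, with more than 35 N (contact force between any of the arm, the fingers and dock above 35 N).
It fails at once if the cell, capacitor or relay is lifted or shifted by more than 20 mm (distance of any of nine_volt_cell, capacitor, relay from where it was at the start of the episode above 0.02 m).
It also fails if it takes over 48 s, if anything falls off the work surface, if the arm or the gripper's body presses on something with over 40 N, if the wrist force passes 120 N, or if a joint passes its speed limit or range.

### The arm

A 6-joint arm with a two-finger parallel gripper is mounted at the origin on a cart in front of the work surface, level with it; the furniture and walls round the work are solid. World frame = base frame: x ahead of the robot, y to its left, z up, the work surface at z = 0. Lengths are in m, angles in degrees, forces in N, time in s.
With the tool pointing down it reaches from about 0.4 to 0.825 m from the base axis. Payload 7 kg.
Tool frame: the origin (TCP) lies midway between the tips of the shut fingers; the grasp point (between the pads) lies 19 mm behind it; z points along the fingers, y is the line along which they close (so a half turn about z gives the same grasp; the last joint's range is limited). The gripper opens to 88 mm and grips with 3 to 60 N. Pads are 19 mm wide; open, the fingers measure 130 mm over their backs; the gripper's body (78 mm by 193 mm) begins 47 mm behind the grasp point.
Start: joints at [88.069, 20.546, 0.682, 0, -70.136, -16.507], TCP at [0.213, 0.64, 0.227] pointing down, gripper open.
Joint ranges: [-176.03, 176.03], [-82.01, 121.73], [-58.28, 71.71], [-173.87, 95.51], [-174.79, -0.11], [-173.66, 173.66]. Speed limits (degrees/s): [136.94, 136.94, 172.46, 180, 180, 180].

### API

Orientations are given as [roll, pitch, yaw] about the fixed x, y, z axes, in that order (R = Rz(yaw) Ry(pitch) Rx(roll)).
In Python, from plant import r gives the robot as it stands. The module is installed in compiled form; this text tells all that it offers.
- The arm moves only by the tool play_rows, never from a script. Its argument "rows" is a list of rows, each an object with "slide": the shift along the tool's x, y, z as a fraction of full scale, a list of three; "delta_rot": the turn, a rotation vector about the tool's x, y, z as a fraction of full scale, a list of three; "fingers": the opening, from -1 (shut) to 1 (fully open). In form: [{"slide": [x, y, z], "delta_rot": [rx, ry, rz], "fingers": fingers}, ...]. A call has 1 to 8 rows; each row shifts and turns the commanded pose from where the row before left it, along the tool's axes as they then stand; what a row does not reach is not made up. Full scale, the value 1, is 0.15 m for a shift and 0.08 rad for a turn. A row lasts 1/8 s, in which the tool goes at most 62.5 mm and 10.7 degrees, less where a joint would pass 70% of its speed; a pose out of reach is approached as far as the arm can. A call with a number of a shift or a turn outside -1 to 1 is refused whole. A call with a gripper value outside its range is refused whole. The fingers move at their own pace and stop on an object; "squeeze" is the grip in N (left out, the last holds). Time passes only in rows, so rows that do not move let the fingers close. It gives the time, the measured TCP pose, the force, the opening and the grip force at its end, in the units of the state.
- r.get_state(): the state, without advancing time (a new reading comes with each control period).
- r.capture(name): name is "scene" or "top" or "wrist"; returns a dict with "image" (420x560x3 uint8, blue, green, red), "fx", "fy", "cx", "cy" (pixels), "R" (3x3) and "t" (3): a world point X has camera coordinates R X + t; the wrist camera has in their place "T_tool_cam" (4x4, takes a point from camera to tool coordinates, whose origin is the TCP and whose axes are the flange's). Camera axes: x right, y down, z forward; pixel columns grow to the right and rows downward; lengths in m; the calibration is good to about 2 mm. The wrist camera is an equidistant fisheye: a pixel r from the principal point sees the ray r / f radians off the axis. A picture is of the moment at which its call begins: read the wrist's pose just before it. There is no depth.
- r.close_job(): hands the job in; it is judged then, once.
The state is a dict: "time_s": time; "joints": joint angles; "qd": joint speeds; "joint_torque": joint torques, N m; "tcp_pos": TCP position; "eef_rot": TCP orientation; "contact_force": force on the tool from outside, world axes, zero at the start; "moment": the same for the moment, N m; "gripper_width": finger opening in m; "gripper_force": force on a finger pad.
Only numpy, scipy, OpenCV 4.12 (cv2) and the standard library are available. Lean on these libraries where they do the work, as an engineer would, in place of code of your own. Each camera call takes 0.05 s, during which the arm holds its last target. There are 200 camera calls.

## Working session

There is one attempt and no reset: what is moved stays moved. The work goes in short steps, Python scripts to look and compute and a tool call to move; the robot and the scene stay as the last step left them, time stands still between calls to the robot, and variables do not carry over. Pictures are saved under pics/ and viewed, at most 10 in all, crops included, and the job is handed in when it is done.

Besides the shell and the picture viewer there is one more tool, called after "Emit:" as name(argument=value, ...), one argument or row to a line, values as JSON. play_rows: Moves the arm, as the interface text tells. Shift numbers are shares of 0.15 m and turn numbers shares of 0.08 rad, none past 1 either way. Its arguments: {"type":"object","properties":{"rows":{"type":"array"},"squeeze":{"type":"number"}},"required":["rows"]}

```bash
mkdir -p pics; python3 - <<'E'
from plant import r
import cv2
s=r.get_state(); print({k:s[k] for k in('time_s','tcp_pos','eef_rot','contact_force','gripper_width')})
for n in('top','scene'):
    c=r.capture(n); cv2.imwrite(f'pics/{n}0.png',c['image']); print(n,c['fx'],c['cx'],c['cy'],c['R'],c['t'])
E
```

```text
{'time_s': 0.0, 'tcp_pos': array([0.21335329, 0.63984842, 0.22560295]), 'eef_rot': array([ 1.79902387e+02, -6.81228719e-03, -1.84466430e+01]), 'contact_force': array([-0.11841484, -0.15535891, -0.36923956]), 'gripper_width': 0.08755888405048329}
top 479.4807335301396 283.46174501291824 209.89061539534302 [[-0.01599611 -0.99986998  0.00203763]
 [-0.97235039  0.01508093 -0.23303922]
 [ 0.23297819 -0.00570901 -0.9724652 ]] [-0.12191927  0.53035013  0.88411531]
scene 425.1145998911932 287.39576372323603 213.55989153971876 [[-0.84354315 -0.53688454 -0.01378198]
 [-0.33206411  0.54155822 -0.77230054]
 [ 0.42209997 -0.64689233 -0.63510781]] [0.37322421 0.30430464 0.59152438]
```

View pics/top0.png

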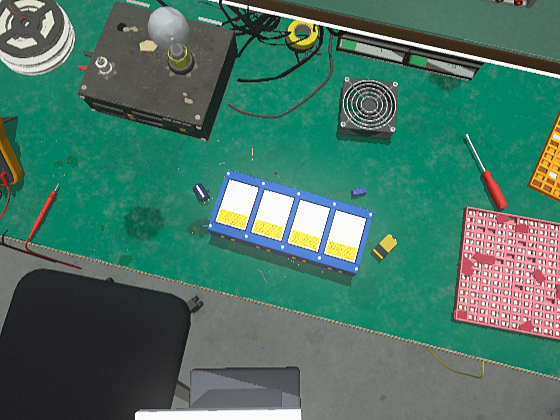

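View pics/scene0.png

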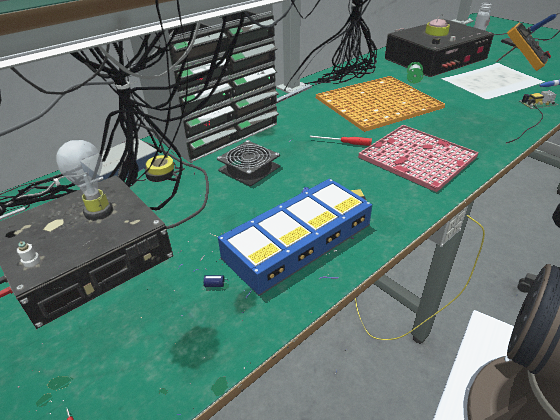

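The top view shows the dock with flaps a to d at about (237,203), (272,215), (308,225) and (346,235). The capacitor is at (201,192), the relay at (359,191) and the cell at (384,247).

```bash
cat > h.py <<'E'
import numpy as np, cv2
def ray(c,uv,z):
    K=np.array([[c['fx'],0,c['cx']],[0,c['fy'],c['cy']],[0,0,1]])
    R=np.array(c['R']);t=np.array(c['t']);C=-R.T@t
    uv=np.atleast_2d(uv); d=(R.T@np.linalg.inv(K)@np.c_[uv,np.ones(len(uv))].T).T
    return C+d*((z-C[2])/d[:,2])[:,None]
E
python3 - <<'E'
from plant import r
from h import *
box={'top':(205,165,380,275),'scene':(215,175,375,295)}
for n in box:
    c=r.capture(n);im=c['image'];hsv=cv2.cvtColor(im,cv2.COLOR_BGR2HSV)
    x0,y0,x1,y1=box[n]
    m=(((hsv[...,1]<60)&(hsv[...,2]>170))|((abs(hsv[...,0].astype(int)-27)<9)&(hsv[...,1]>60)&(hsv[...,2]>120))).astype(np.uint8)
    z=np.zeros_like(m);z[y0:y1,x0:x1]=m[y0:y1,x0:x1]
    z=cv2.morphologyEx(z,cv2.MORPH_CLOSE,np.ones((2,2)))
    k,l,st,ce=cv2.connectedComponentsWithStats(z,connectivity=4)
    P=[]
    for i in range(1,k):
        if st[i,4]>300:
            v,u=np.where(l==i); p=ray(c,np.c_[u,v],.06)[:,:2]
            rc=cv2.minAreaRect(p.astype(np.float32)*1000); P.append(p.mean(0)); print(n,st[i,4],p.mean(0).round(4),rc[1],rc[2])
    P=np.array(P)
    if len(P)>=4:
        P=P[np.argsort(-P[:,1])]; d=P[0]-P[3]; print('yaw of dock y', np.degrees(np.arctan2(d[1],d[0]))-90, np.linalg.norm(d), P.mean(0))
# loose things
c=r.capture('top')
for nm,uv in dict(cap=(201,192),relay=(359,191),cell=(384,247)).items(): print(nm,ray(c,uv,.01).round(3))
E
```

```text
top 1379 [ 0.54   -0.0395] (61.34304428100586, 90.93197631835938) 72.6896743774414
top 1406 [ 0.5176 -0.1099] (61.677520751953125, 91.00816345214844) 72.3574447631836
top 1421 [ 0.4954 -0.1805] (61.3725471496582, 90.94108581542969) 72.35436248779297
top 1444 [ 0.473 -0.251] (61.5732421875, 90.88783264160156) 72.40986633300781
yaw of dock y -17.578404536990845 0.2217908274445429 [ 0.50650772 -0.14522995]
scene 744 [ 0.4698 -0.2449] (61.87702941894531, 90.65388488769531) 72.5818099975586
scene 838 [ 0.4919 -0.1749] (62.11967086791992, 89.60309600830078) 72.64915466308594
scene 953 [ 0.5141 -0.1047] (62.239830017089844, 90.94404602050781) 72.59122467041016
scene 1083 [ 0.5363 -0.0346] (62.01346969604492, 89.62467193603516) 72.5604476928711
yaw of dock y -17.566712800627045 0.22051190661535305 [ 0.50302945 -0.13977541]
cap [[0.582 0.042 0.01 ]]
relay [[ 0.579 -0.29   0.01 ]]
cell [[ 0.46  -0.335  0.01 ]]
```

Emit:
play_rows(
  rows=[
    {"slide":[0.25,0.28,0],"delta_rot":[0,0,-0.19],"fingers":-1},
    {"slide":[0.25,0.28,0],"delta_rot":[0,0,0],"fingers":-1},
    {"slide":[0.25,0.28,0],"delta_rot":[0,0,0],"fingers":-1},
    {"slide":[0.25,0.28,0],"delta_rot":[0,0,0],"fingers":-1},
    {"slide":[0.25,0.28,0],"delta_rot":[0,0,0],"fingers":-1},
    {"slide":[0.25,0.28,0],"delta_rot":[0,0,0],"fingers":-1},
    {"slide":[0.25,0.28,0],"delta_rot":[0,0,0],"fingers":-1},
    {"slide":[0.25,0.28,0],"delta_rot":[0,0,0],"fingers":-1},
  ],
)

```text
time_s: 1.25
tcp_pos: [0.3977, 0.2274, 0.2269]
eef_rot: [-180.0, -0.0, -17.5]
contact_force: [2.5, 0.8, 0.1]
gripper_width: 0.0129
gripper_force: 0.0
```

Emit:
play_rows(
  rows=[
    {"slide":[0.24,0.27,0.08],"delta_rot":[0,0,0],"fingers":-1},
    {"slide":[0.24,0.27,0.08],"delta_rot":[0,0,0],"fingers":-1},
    {"slide":[0.24,0.27,0.08],"delta_rot":[0,0,0],"fingers":-1},
    {"slide":[0.24,0.27,0.08],"delta_rot":[0,0,0],"fingers":-1},
    {"slide":[0.1,0.12,0.08],"delta_rot":[0,0,0],"fingers":-1},
    {"slide":[0,0,0],"delta_rot":[0,0,0],"fingers":-1},
  ],
)

```text
time_s: 2.0
tcp_pos: [0.4942, 0.0078, 0.1654]
eef_rot: [179.9, 0.1, -17.7]
contact_force: [-0.8, 0.6, 0.9]
gripper_width: 0.0002
gripper_force: 0.0
```

```bash
python3 - <<'E'
from plant import r
import cv2
s=r.get_state();print(s['tcp_pos'],s['eef_rot'],s['contact_force'],s['gripper_width'])
c=r.capture('wrist');cv2.imwrite('pics/w1.png',c['image'])
print(c['fx'],c['fy'],c['cx'],c['cy'],c['T_tool_cam'])
E
```

```text
[0.49420238 0.00777043 0.16544714] [ 1.79919171e+02  1.04433469e-01 -1.77442017e+01] [-0.82727871  0.61621846  0.88139856] 0.0002489676750475979
325.19226210127806 325.19226210127806 278.199002699841 206.80210813802273 [[ 8.83745998e-05 -9.65072631e-01 -2.61982460e-01  7.03524844e-02]
 [ 9.99999956e-01  1.59094296e-04 -2.48730220e-04 -1.37113473e-03]
 [ 2.81722643e-04 -2.61982427e-01  9.65072603e-01 -1.57793772e-01]
 [ 0.00000000e+00  0.00000000e+00  0.00000000e+00  1.00000000e+00]]
```

View pics/w1.png

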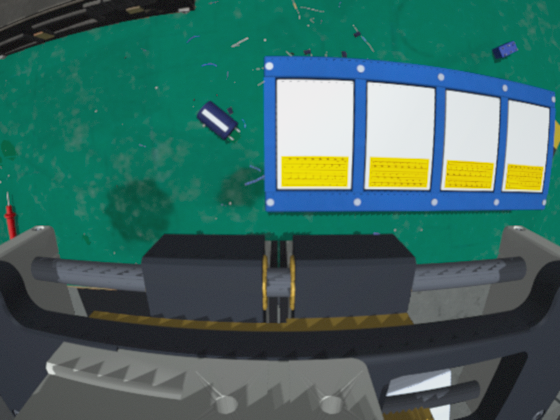

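The wrist view shows flap a at (315,134), b at (400,137), c at (470,141) and d at (526,145), all flush. The capacitor is at (217,120). Next I'll localise from these positions.

```bash
cat >> h.py <<'E'
def wray(c,s,uv,z):
    from scipy.spatial.transform import Rotation as Ro
    uv=np.atleast_2d(uv).astype(float);d=uv-[c['cx'],c['cy']];rr=np.linalg.norm(d,axis=1);th=rr/c['fx']
    v=np.c_[d/rr[:,None]*np.sin(th)[:,None],np.cos(th)]
    T=np.array(c['T_tool_cam']);Rt=Ro.from_euler('xyz',s['eef_rot'],degrees=True).as_matrix()
    C=Rt@T[:3,3]+s['tcp_pos'];D=(Rt@T[:3,:3]@v.T).T
    return C+D*((z-C[2])/D[:,2])[:,None]
E
python3 - <<'E'
from plant import r
from h import *
s=r.get_state();c=r.capture('wrist');im=c['image'];hsv=cv2.cvtColor(im,cv2.COLOR_BGR2HSV)
m=(((hsv[...,1]<60)&(hsv[...,2]>150))|((abs(hsv[...,0].astype(int)-27)<9)&(hsv[...,1]>60)&(hsv[...,2]>120))).astype(np.uint8)
m[200:]=0;m[:65]=0;m[:,:270]=0
k,l,st,ce=cv2.connectedComponentsWithStats(m,connectivity=4);P=[]
for i in range(1,k):
    if st[i,4]>900:
        v,u=np.where(l==i);p=wray(c,s,np.c_[u,v],.06)[:,:2]*1000
        rc=cv2.minAreaRect(p.astype(np.float32));P.append(rc[0]);print(rc)
P=np.array(P)/1000;P=P[np.argsort(-P[:,1])];d=P[0]-P[-1];a=np.arctan2(-d[0],d[1]);print('yaw',np.degrees(a))
ex=np.array([np.cos(a),np.sin(a)]);print('press',P-.03*ex)
E
```

```text
((542.2144775390625, -37.376277923583984), (62.03023910522461, 89.52018737792969), 72.47504425048828)
((519.851318359375, -107.680419921875), (62.076995849609375, 89.89270782470703), 72.40142059326172)
((497.5596618652344, -177.8454132080078), (62.37324905395508, 89.85102844238281), 72.59959411621094)
((475.3588562011719, -248.12062072753906), (62.79353713989258, 89.66384887695312), 72.59798431396484)
yaw -17.60088380129429
press [[ 0.5136189  -0.02830474]
 [ 0.49125574 -0.09860888]
 [ 0.46896408 -0.16877388]
 [ 0.44676328 -0.23904908]]
```

Emit:
play_rows(
  rows=[
    {"slide":[0.1,0.1,0.2],"delta_rot":[0,0,0],"fingers":-1},
    {"slide":[0.09,0.09,0.2],"delta_rot":[0,0,0],"fingers":-1},
    {"slide":[0,0,0.2],"delta_rot":[0,0,0],"fingers":-1},
    {"slide":[0,0,0],"delta_rot":[0,0,0],"fingers":-1},
    {"slide":[0,0,0],"delta_rot":[0,0,0],"fingers":-1},
  ],
)

```text
time_s: 2.72
tcp_pos: [0.514, -0.0254, 0.0779]
eef_rot: [-180.0, -0.1, -17.5]
contact_force: [0.1, 0.3, -0.1]
gripper_width: 0.0003
gripper_force: 0.0
```

Emit:
play_rows(
  rows=[
    {"slide":[0,0.02,0.1],"delta_rot":[0,0,0],"fingers":-1},
    {"slide":[0,0,0.01],"delta_rot":[0,0,0],"fingers":-1},
    {"slide":[0,0,0.01],"delta_rot":[0,0,0],"fingers":-1},
    {"slide":[0,0,0],"delta_rot":[0,0,0],"fingers":-1},
  ],
)

```text
time_s: 3.22
tcp_pos: [0.512, -0.0291, 0.0598]
eef_rot: [180.0, 0.0, -17.5]
contact_force: [-6.8, 2.0, 14.1]
gripper_width: 0.0007
gripper_force: 6.7
```

Emit:
play_rows(
  rows=[
    {"slide":[0,0,-0.12],"delta_rot":[0,0,0],"fingers":-1},
    {"slide":[0,0.25,0],"delta_rot":[0,0,0],"fingers":-1},
    {"slide":[0,0.24,0],"delta_rot":[0,0,0],"fingers":-1},
    {"slide":[0,0,0.05],"delta_rot":[0,0,0],"fingers":-1},
    {"slide":[0,0,0.05],"delta_rot":[0,0,0],"fingers":-1},
    {"slide":[0,0,0.01],"delta_rot":[0,0,0],"fingers":-1},
    {"slide":[0,0,0.01],"delta_rot":[0,0,0],"fingers":-1},
    {"slide":[0,0,0],"delta_rot":[0,0,0],"fingers":-1},
  ],
)

```text
time_s: 4.22
tcp_pos: [0.4901, -0.0989, 0.0598]
eef_rot: [179.9, 0.0, -17.5]
contact_force: [-7.3, -0.1, 16.7]
gripper_width: 0.0008
gripper_force: 8.6
```

b is firm as well, so I'll try c.

Emit:
play_rows(
  rows=[
    {"slide":[0,0,-0.12],"delta_rot":[0,0,0],"fingers":-1},
    {"slide":[0,0.25,0],"delta_rot":[0,0,0],"fingers":-1},
    {"slide":[0,0.24,0],"delta_rot":[0,0,0],"fingers":-1},
    {"slide":[0,0,0.05],"delta_rot":[0,0,0],"fingers":-1},
    {"slide":[0,0,0.05],"delta_rot":[0,0,0],"fingers":-1},
    {"slide":[0,0,0.01],"delta_rot":[0,0,0],"fingers":-1},
    {"slide":[0,0,0.01],"delta_rot":[0,0,0],"fingers":-1},
    {"slide":[0,0,0],"delta_rot":[0,0,0],"fingers":-1},
  ],
)

```text
time_s: 5.22
tcp_pos: [0.468, -0.1688, 0.0585]
eef_rot: [-180.0, 0.0, -17.5]
contact_force: [-0.1, -0.8, 0.6]
gripper_width: 0.0002
gripper_force: 0.2
```

Emit:
play_rows(
  rows=[
    {"slide":[0,0,0.01],"delta_rot":[0,0,0],"fingers":-1},
    {"slide":[0,0,0.01],"delta_rot":[0,0,0],"fingers":-1},
    {"slide":[0,0,0],"delta_rot":[0,0,0],"fingers":-1},
  ],
)

```text
time_s: 5.6
tcp_pos: [0.4681, -0.1692, 0.0556]
eef_rot: [-180.0, -0.0, -17.6]
contact_force: [0.3, 1.0, 2.4]
gripper_width: 0.0005
gripper_force: 0.9
```

c gives at 2.4 N, so it is the one that rocks. I'll tip it further.

Emit:
play_rows(
  rows=[
    {"slide":[0,0,0.02],"delta_rot":[0,0,0],"fingers":-1},
    {"slide":[0,0,0.02],"delta_rot":[0,0,0],"fingers":-1},
    {"slide":[0,0,0.02],"delta_rot":[0,0,0],"fingers":-1},
    {"slide":[0,0,0],"delta_rot":[0,0,0],"fingers":-1},
  ],
)

```text
time_s: 6.1
tcp_pos: [0.4673, -0.1693, 0.046]
eef_rot: [180.0, 0.1, -17.6]
contact_force: [-1.4, 0.2, 0.2]
gripper_width: 0.0005
gripper_force: 0.4
```

```bash
python3 - <<'E'
from plant import r
import cv2
c=r.capture('scene');cv2.imwrite('pics/s2.png',cv2.resize(c['image'][140:320,180:420],(720,540)))
E
```

```text
(no output)
```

View pics/s2.png

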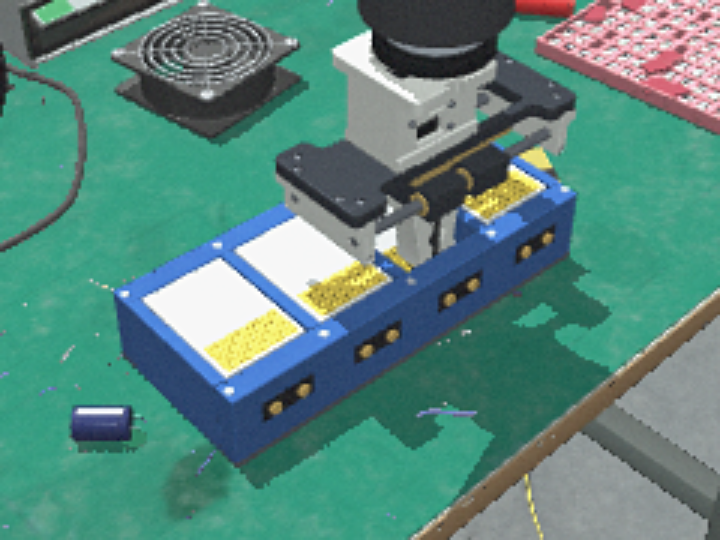

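c is tipped to about 0.7 rad; in the crop the fingers sit in its bay at (430,240). I'll lift, go behind its far end and lower.

Emit:
play_rows(
  rows=[
    {"slide":[0,0,-0.3],"delta_rot":[0,0,0],"fingers":-1},
    {"slide":[0,0,-0.3],"delta_rot":[0,0,0],"fingers":-1},
    {"slide":[0.2,0,0],"delta_rot":[0,0,0],"fingers":-1},
    {"slide":[0.25,0,0],"delta_rot":[0,0,0],"fingers":-1},
    {"slide":[0.23,0,0],"delta_rot":[0,0,0],"fingers":-1},
    {"slide":[0,0,0],"delta_rot":[0,0,0],"fingers":-1},
  ],
)

```text
time_s: 6.9
tcp_pos: [0.5665, -0.2006, 0.1356]
eef_rot: [180.0, 0.0, -17.6]
contact_force: [-1.6, -0.6, -0.1]
gripper_width: 0.0002
gripper_force: 0.0
```

```bash
python3 - <<'E'
from plant import r
import cv2
print(r.get_state()['tcp_pos'])
c=r.capture('scene');cv2.imwrite('pics/s3.png',cv2.resize(c['image'][140:320,180:420],(720,540)))
E
```

```text
[ 0.56650882 -0.2005749   0.13556386]
```

View pics/s3.png

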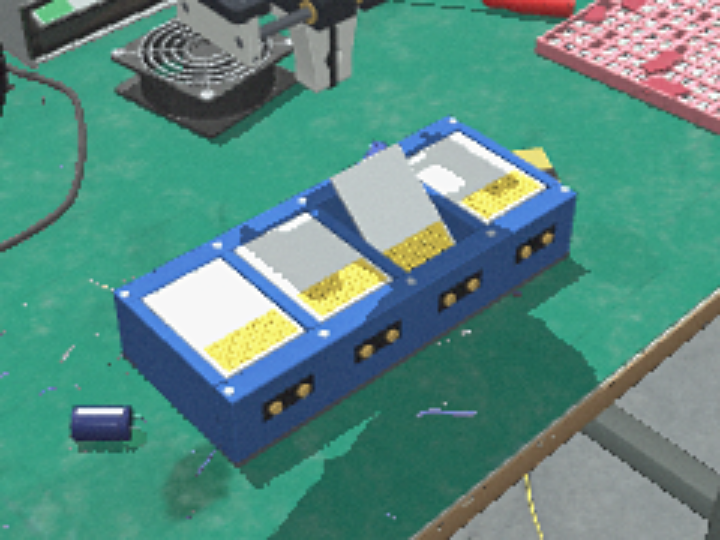

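Flap c's raised end is at about (385,160) in the crop and the other flaps are shut. I'll lower behind it and push toward the robot.

Emit:
play_rows(
  rows=[
    {"slide":[0,0,0.22],"delta_rot":[0,0,0],"fingers":-1},
    {"slide":[0,0,0.2],"delta_rot":[0,0,0],"fingers":-1},
    {"slide":[0,0,0],"delta_rot":[0,0,0],"fingers":-1},
    {"slide":[-0.06,0,0],"delta_rot":[0,0,0],"fingers":-1},
    {"slide":[-0.06,0,0],"delta_rot":[0,0,0],"fingers":-1},
    {"slide":[-0.05,0,0],"delta_rot":[0,0,0],"fingers":-1},
    {"slide":[-0.05,0,0],"delta_rot":[0,0,0],"fingers":-1},
    {"slide":[0,0,0],"delta_rot":[0,0,0],"fingers":-1},
  ],
)

```text
time_s: 7.95
tcp_pos: [0.5362, -0.1905, 0.076]
eef_rot: [-180.0, -0.4, -17.5]
contact_force: [4.1, -3.0, 6.6]
gripper_width: 0.0005
gripper_force: 5.1
```

```bash
python3 - <<'E'
from plant import r
import cv2,numpy as np
s=r.get_state();print(s['tcp_pos'],s['contact_force'])
c=r.capture('scene');a=cv2.resize(c['image'][150:290,240:400],(560,490))
cv2.imwrite('pics/s4.png',a)
E
```

```text
[ 0.53624624 -0.19053009  0.07596405] [ 4.08298202 -3.02878912  6.59776012]
```

View pics/s4.png

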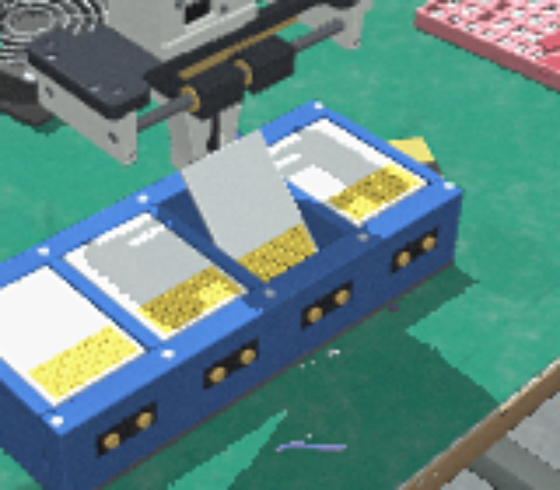

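The force on the tool points up and back, so the flap's end is sticking to the finger and the push runs into the axle. I'll follow the arc upward as well.

Emit:
play_rows(
  rows=[
    {"slide":[0,0,-0.04],"delta_rot":[0,0,0],"fingers":-1},
    {"slide":[-0.02,0,-0.025],"delta_rot":[0,0,0],"fingers":-1},
    {"slide":[-0.03,0,-0.025],"delta_rot":[0,0,0],"fingers":-1},
    {"slide":[0,0,0],"delta_rot":[0,0,0],"fingers":-1},
  ],
)

```text
time_s: 8.5
tcp_pos: [0.5258, -0.1876, 0.0873]
eef_rot: [-180.0, 0.0, -17.6]
contact_force: [-0.6, 0.2, -0.1]
gripper_width: 0.0007
gripper_force: 0.0
```

Emit:
play_rows(
  rows=[
    {"slide":[-0.03,0,-0.015],"delta_rot":[0,0,0],"fingers":-1},
    {"slide":[-0.03,0,-0.01],"delta_rot":[0,0,0],"fingers":-1},
    {"slide":[0,0,0],"delta_rot":[0,0,0],"fingers":-1},
  ],
)

```text
time_s: 8.88
tcp_pos: [0.5175, -0.185, 0.0909]
eef_rot: [-180.0, 0.0, -17.6]
contact_force: [0.0, -0.1, -0.7]
gripper_width: 0.0003
gripper_force: 0.0
```

```bash
python3 - <<'E'
from plant import r
import cv2,numpy as np
s=r.get_state();print(s['tcp_pos'],s['contact_force'])
c=r.capture('scene');a=cv2.resize(c['image'][150:290,240:400],(560,490))
cv2.imwrite('pics/s5.png',a)
E
```

```text
[ 0.5174633  -0.18499653  0.09089253] [ 0.00703542 -0.14396102 -0.68347591]
```

View pics/s5.png

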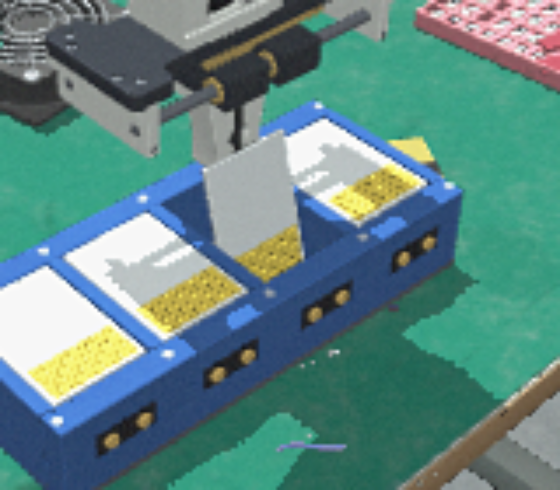

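The flap is nearly upright now, with its end at about (245,150) in the crop and the finger behind it. A little more push should do it.

Emit:
play_rows(
  rows=[
    {"slide":[-0.025,0,-0.006],"delta_rot":[0,0,0],"fingers":-1},
    {"slide":[-0.025,0,-0.004],"delta_rot":[0,0,0],"fingers":-1},
    {"slide":[-0.015,0,0],"delta_rot":[0,0,0],"fingers":-1},
    {"slide":[0,0,0],"delta_rot":[0,0,0],"fingers":-1},
  ],
)

```text
time_s: 9.43
tcp_pos: [0.5085, -0.1821, 0.0924]
eef_rot: [-180.0, -0.0, -17.6]
contact_force: [0.8, -0.1, -0.1]
gripper_width: 0.0003
gripper_force: 0.2
```

Emit:
play_rows(
  rows=[
    {"slide":[0.1,0,0],"delta_rot":[0,0,0],"fingers":-1},
    {"slide":[0.25,0,0],"delta_rot":[0,0,0],"fingers":-1},
    {"slide":[0,0,-0.3],"delta_rot":[0,0,0],"fingers":-1},
    {"slide":[0,0,-0.3],"delta_rot":[0,0,0],"fingers":-1},
    {"slide":[0,0,0],"delta_rot":[0,0,0],"fingers":-1},
  ],
)

```text
time_s: 10.05
tcp_pos: [0.5617, -0.1988, 0.186]
eef_rot: [-180.0, -0.4, -17.5]
contact_force: [0.4, 0.7, -0.2]
gripper_width: 0.0006
gripper_force: 0.0
```

```bash
python3 - <<'E'
from plant import r
import cv2,numpy as np
s=r.get_state();print(s['tcp_pos'],s['contact_force'])
c=r.capture('scene');a=cv2.resize(c['image'][140:320,180:420],(720,540))
cv2.imwrite('pics/s6.png',a)
E
```

```text
[ 0.56174618 -0.19875861  0.18600885] [ 0.37394339  0.7062047  -0.20879027]
```

View pics/s6.png

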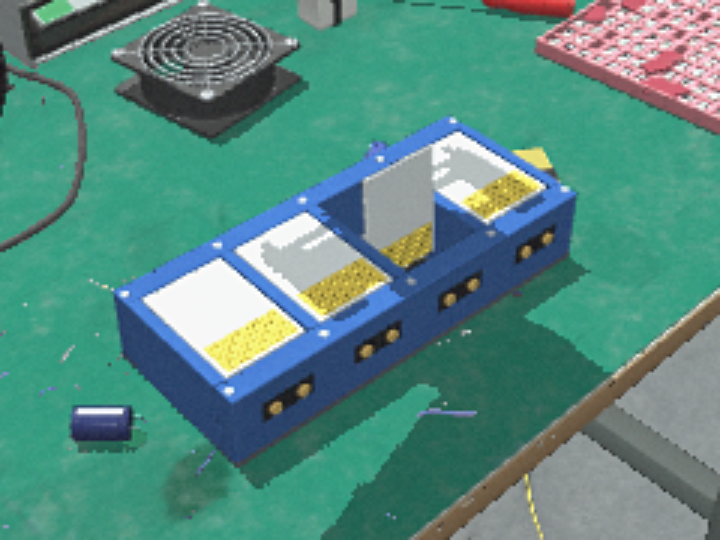

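Flap c looks upright, with its top corners at about (363,180) and (433,150) in the crop, and the other flaps are shut. A quick calculation will give the angle.

```bash
python3 - <<'E'
from plant import r
import numpy as np
c=r.capture('scene');a=np.radians(-17.6);ex=np.array([np.cos(a),np.sin(a),0]);ey=np.array([-np.sin(a),np.cos(a),0]);o=np.array([.503,-.1398,.06])
for th in(1.1,1.2,1.3,1.4,1.5):
    for y in(-.006,-.068):
        X=o+ex*(-.005+.05*np.cos(th))+ey*y+np.array([0,0,.05*np.sin(th)]);p=c['R']@X+c['t']
        u=c['fx']*p[0]/p[2]+c['cx'];v=c['fy']*p[1]/p[2]+c['cy'];print(th,((u-180)*3).round(),((v-140)*3).round())
E
```

```text
1.1 346.0 175.0
1.1 415.0 139.0
1.2 351.0 176.0
1.2 420.0 139.0
1.3 355.0 177.0
1.3 424.0 141.0
1.4 360.0 179.0
1.4 429.0 142.0
1.5 365.0 182.0
1.5 435.0 145.0
```

The corner columns match about 1.45 rad, well above 1.2, so I'm handing the job in.

```bash
python3 -c "
from plant import r
print(r.close_job())"
```

```text
the job is handed in; nothing more can be done
None
```

Flap c was the one that rocked: I tipped it, pushed it up to about 1.45 rad (estimated from the scene camera) and left it standing, with the other flaps shut and no small part touched, then handed the job in; no verdict was shown.

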